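# Set valve lash on a cylinder head by feel

### The job

Set the valve lash: with the T-bar, gently turn the lash screw in (clockwise) until you feel it bottom firmly, without overtightening it, then back it off a quarter of a turn and let go. Then swing the lock-nut lever clockwise fully home against its stop, keeping the screw where you set it, and leave the other things on the bench alone.

Things in the scene. Friction and masses are not known exactly. Their poses are not given: they have to be found in the camera images.
- bar (a point): Middle of the T-bar of the tappet tool standing on the cylinder head: level steel bar 70 mm long (point x), 12 mm wide (y), 16 mm tall (z), about 136 mm above the bench, on the screw's vertical axis. It is already engaged on the lash screw: turning it clockwise seen from above drives the screw IN, 1.0 mm a turn. Starts at any angle.
- thandle: The T-bar with its 12 mm stem; origin on the axis 61 mm below bar. Turns with a steady drag of 0.05 N m and stays where left. It bottoms after 0.9 to 2.1 rad, felt only as torque: past bottom this climbs 2.5 N m per rad and springs back. Firm bottoming is 0.15 to 0.35 N m; beyond about 0.75 N m is overtightened.
- screw_foot (a point): Foot of the lash screw, hidden inside the tool on its axis; its height above tappet_rest is the lash gap: 0 is bottomed, a quarter turn back is 0.25 mm. The reading noise is larger than the whole gap, and its x and y axes mean nothing.
- tappet (a point): Face of the tappet (valve stem) below the screw foot, hidden inside on the axis, z up. The bottomed screw presses it down against the stiff valve spring, 0.16 mm per rad of bar angle; far below the reading noise; its x and y axes mean nothing.
- tappet_rest (a point): Where the tappet face rests unpressed: fixed in the head on the tool's axis, 75 mm above the bench, z up.
- lock (a joint): Lock-nut lever of the same tool, below the T-bar: angle in rad, 0 = loose end, 0.8 = nipped against its firm stop; grows clockwise seen from above. Drags with about 0.12 N m (1.5 N at its end), stays where left, starts between 0 and 0.12, turns independently of the T-bar.
- lever_end (a point): Point near the free end of the lock-nut lever: a level round steel bar 12 mm thick reaching 104 mm out from the tool's axis; this point is on its centre line 85 mm from the axis, 88 mm above the bench. Site y points outward along the lever.
- head: Aluminium cylinder head, fixed on the bench, origin under its centre: 150 (x) by 116 (y) mm, 56 high, then a cover 120 x 92 mm up to 70, bolt heads to 74. The tool's axis is vertical at its centre: collar 32 mm across up to 79, lever hub 36 across from 80 to 96, sleeve 20 across up to 119, T-bar 128 to 144 mm above the bench. Place and yaw vary.
- spray_can: Bystander: blue spray can, 62 mm across, 160 mm tall, origin under its centre.
- tube: Bystander: square steel tube offcut, 60 mm square, 85 mm tall, standing on end, origin under its centre.
- wrench: Bystander: steel wrench lying flat on the bench, about 180 mm long.
- tray: Bystander: shallow steel tray 110 x 160 x 30 mm, origin under its centre.
Mind the look-alikes: they are no part of the job. Of the things that look like the head, the largest one is meant.

How it is judged:
By the outcome, as a careful person would: the job done as asked, in the order asked, and still so for the second after the job is handed in, with the robot touching nothing.
It also fails if it takes over 67 s, if anything falls off the work surface, if the arm or the gripper's body presses on something with over 40 N, if the wrist force passes 120 N, or if a joint passes its speed limit or range.

### The arm

A 6-joint arm with a two-finger parallel gripper is mounted at the origin on the work surface. World frame = base frame: x ahead of the robot, y to its left, z up, the work surface at z = 0. Lengths are in m, angles in degrees, forces in N, time in s.
With the tool pointing down it reaches from about 0.35 to 0.875 m from the base axis. Payload 4.2 kg.
Tool frame: the origin (TCP) lies at the very end of the fingers, on their centre line; the grasp point (between the pads) lies 19 mm behind it; z points along the fingers, y is the line along which they close (so a half turn about z gives the same grasp; the last joint's range is limited). The gripper opens to 87 mm and grips with 3 to 60 N. Pads are 19 mm wide; open, the fingers measure 117 mm over their backs; the gripper's body (75 mm by 190 mm) begins 51 mm behind the grasp point.
Start: joints at [-53.136, 22.042, 0.453, 0, -68.411, -14.817], TCP at [0.235, -0.579, 0.223] pointing down, gripper open.
Joint ranges: [-179.83, 179.83], [-69.29, 118.12], [-61.27, 80.66], [-181.25, 117.63], [-171.15, -9.14], [-177.46, 177.46]. Speed limits (degrees/s): [159.86, 159.86, 180, 180, 180, 180].

### API

Orientations are given as a 3x3 rotation matrix whose columns are the frame's x, y, z axes.
In Python, from station import monitor, cams, ticket gives the robot as it stands.
- The arm moves only by the tool drive_tool, never from a script. Its argument "moves" is a list of rows, each an object with "delta_pos": the shift along the tool's x, y, z in mm, a list of three; "turn": the turn about the tool's z in rad; "claw": the opening, from 0 (shut) to 1 (fully open). A call has 1 to 12 rows; each row shifts and turns the commanded pose from where the row before left it, along the tool's axes as they then stand; what a row does not reach is not made up. A row lasts 1/8 s, in which the tool goes at most 62.5 mm and 10.7 degrees, less where a joint would pass 70% of its speed; a pose out of reach is approached as far as the arm can. A call is refused whole if a number of a shift passes 62.5 or a number of a turn 0.188, either way. A call with a gripper value outside its range is refused whole. The fingers move at their own pace and stop on an object; the grip force is fixed at half the most. Time passes only in rows, so rows that do not move let the fingers close. It gives the time, the measured TCP pose, the force, the opening and the grip force at its end, in the units of the state.
- monitor.sense(): the state, without advancing time (a new reading comes with each control period).
- cams.capture(name): name is "scene" or "top" or "wrist"; returns a dict with "color" (400x640x3 uint8, red, green, blue), "range_z" (400x640 float32, m along the optical axis (not along the pixel's ray), 0 where there is no reading), "vertical_fov" (degrees; the focal length in pixels is half the picture's height over the tangent of half this angle, whatever the lens; pixels are square), "cx", "cy" (the principal point, pixels), "dist" ([k1, k2, p1, p2, k3] as OpenCV has them; the pictures are not rectified), "extrinsics" (4x4, takes a point from camera to world coordinates). Camera axes: x right, y down, z forward; pixel columns grow to the right and rows downward; lengths in m; the calibration is good to about 2 mm. A picture is of the moment at which its call begins.
- ticket.finish_job(): hands the job in; it is judged then, once.
The state is a dict: "time_s": time; "joints": joint angles; "joint_velocities": joint speeds; "effort": joint torques, N m; "tcp_pos": TCP position; "ee_rot": TCP orientation; "wrist_force": force on the tool from outside, world axes, zero at the start; "moment": the same for the moment, N m; "gripper_width": opening from 0.0 (shut) to 1.0 (fully open); "gripper_force": force on a finger pad.
Only numpy, scipy, OpenCV 4.12 (cv2) and the standard library are available. Lean on these libraries where they do the work, as an engineer would, in place of code of your own. Each camera call takes 0.05 s, during which the arm holds its last target. There are 200 camera calls.

## Working session

There is one attempt and no reset: what is moved stays moved. The work goes in short steps, Python scripts to look and compute and a tool call to move; the robot and the scene stay as the last step left them, time stands still between calls to the robot, and variables do not carry over. Pictures are saved under pics/ and viewed, at most 10 in all, crops included, and the job is handed in when it is done.

Besides the shell and the picture viewer there is one more tool, called after "Emit:" as a command line: name --argument value ..., lists and objects as JSON in quotes. drive_tool: Moves the arm, as the interface text tells. Its arguments: {"type":"object","properties":{"moves":{"type":"array","items":{"type":"object","properties":{"delta_pos":{"type":"array","items":{"type":"number"}},"turn":{"type":"number"},"claw":{"type":"number"}}}}},"required":["moves"]}

```bash
mkdir -p pics; cat > h.py <<'E'
import numpy as np, cv2
from station import monitor, cams, ticket
def cap(n):
    c=cams.capture(n); h=c["color"].shape[0]
    f=h/2/np.tan(np.radians(c["vertical_fov"])/2)
    c["K"]=np.array([[f,0,c["cx"]],[0,f,c["cy"]],[0,0,1.]]); return c
def save(n,img): cv2.imwrite("pics/"+n,img[...,::-1])
def cloud(c):
    h,w=c["range_z"].shape
    u,v=np.meshgrid(np.arange(w),np.arange(h))
    p=cv2.undistortPoints(np.stack([u,v],-1).reshape(-1,1,2).astype(np.float64),c["K"],np.array(c["dist"],float)).reshape(h,w,2)
    z=c["range_z"]; P=np.dstack([p[...,0]*z,p[...,1]*z,z])
    E=np.array(c["extrinsics"]); W=P@E[:3,:3].T+E[:3,3]; W[z==0]=np.nan; return W
E
python3 - <<'E'
from h import *
a=cap("scene");b=cap("top")
np.savez("s0.npz",W=cloud(a),C=a["color"]);np.savez("t0.npz",W=cloud(b),C=b["color"])
save("s0.png",a["color"]);save("t0.png",b["color"])
print(monitor.sense()); print(a["extrinsics"],b["extrinsics"])
E
```

```text
{'time_s': 0.1, 'joints': array([-5.31353721e+01,  2.20861817e+01,  3.87983866e-01, -2.28821053e-02,
       -6.84100135e+01, -1.48173124e+01]), 'joint_velocities': array([-0.0085301 , -0.03889939,  0.22413488,  0.14083803,  0.06086324,
        0.0072862 ]), 'effort': array([-3.08757908e-04, -3.91690099e+01,  1.87935162e+01,  4.23191026e+00,
        1.34590114e-02, -6.45374212e-05]), 'tcp_pos': array([ 0.23442591, -0.57880407,  0.22157968]), 'ee_rot': array([[-9.26929416e-01, -3.75234806e-01, -8.35930628e-04],
       [-3.75235717e-01,  9.26927803e-01,  1.73377822e-03],
       [ 1.24273407e-04,  1.92076106e-03, -9.99998148e-01]]), 'wrist_force': array([-0.57597606, -0.49877739, -0.1125682 ]), 'moment': array([ 0.03391926,  0.06467217, -0.0039328 ]), 'gripper_force': 0.0, 'gripper_width': 1.0008039886106956}
[[ 0.79390685  0.48295246 -0.36941689  0.90106666]
 [ 0.60802656 -0.62661979  0.48749497 -0.41147476]
 [ 0.00395296 -0.61164087 -0.79112567  0.79041156]
 [ 0.          0.          0.          1.        ]] [[ 0.02905765 -0.99107219  0.13012138  0.48551665]
 [-0.9993931  -0.03130699 -0.01527402  0.01655865]
 [ 0.01921136 -0.12959859 -0.99138042  1.05019788]
 [ 0.          0.          0.          1.        ]]
```

View pics/s0.png

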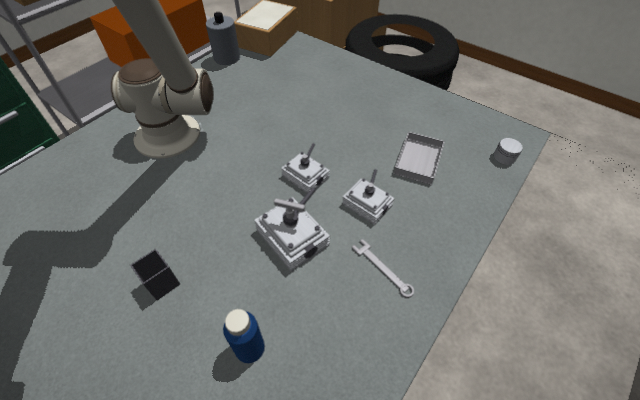

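View pics/t0.png

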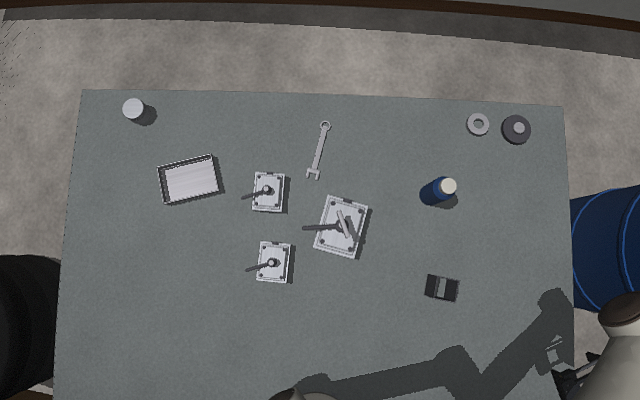

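Candidates for the head, scene/top pixels: large one with the T-bar (291,230)/(342,227), and two smaller look-alikes without a T-bar, (305,170)/(268,190) and (368,199)/(273,262). I choose the largest. Next I measure it and take a close crop.

```bash
python3 - <<'E'
from h import *
out=[]
for n,(u0,v0,u1,v1) in {"s0":(245,180,345,280),"t0":(290,180,390,275)}.items():
    d=np.load(n+".npz");W=d["W"][v0:v1,u0:u1]
    P=W.reshape(-1,3);P=P[~np.isnan(P[:,0])]
    for lo,hi,t in ((.125,.16,"bar"),(.08,.098,"lever"),(.05,.075,"cover")):
        Q=P[(P[:,2]>lo)&(P[:,2]<hi)]
        if len(Q)<3: print(n,t,len(Q));continue
        r=cv2.minAreaRect((Q[:,:2]*1000).astype(np.float32))
        print(n,t,len(Q),Q.mean(0).round(4),np.median(Q[:,2]).round(4),r)
    out.append(cv2.resize(d["C"][v0:v1,u0:u1],(400,400),interpolation=cv2.INTER_CUBIC))
save("crop0.png",np.hstack(out))
E
```

```text
s0 bar 233 [ 0.5545 -0.0544  0.14  ] 0.142 ((552.5206298828125, -52.541099548339844), (70.36028289794922, 12.977439880371094), 21.507863998413086)
s0 lever 237 [ 0.5531 -0.0247  0.0925] 0.0932 ((543.2344360351562, -12.025371551513672), (35.198760986328125, 118.03492736816406), 13.17977237701416)
s0 cover 1706 [ 0.5674 -0.0669  0.066 ] 0.0689 ((554.701904296875, -57.17362976074219), (108.53569030761719, 150.50831604003906), 82.88430786132812)
t0 bar 148 [ 0.549  -0.052   0.1424] 0.1427 ((549.4845581054688, -52.1408576965332), (69.01663208007812, 11.970038414001465), 20.901107788085938)
t0 lever 215 [ 0.5444 -0.0086  0.093 ] 0.093 ((540.2791137695312, -10.717666625976562), (32.33223342895508, 119.3040771484375), 11.361408233642578)
t0 cover 1585 [ 0.5492 -0.0527  0.0661] 0.0686 ((551.7786254882812, -52.86260986328125), (115.27334594726562, 149.80099487304688), 75.85295867919922)
```

View pics/crop0.png

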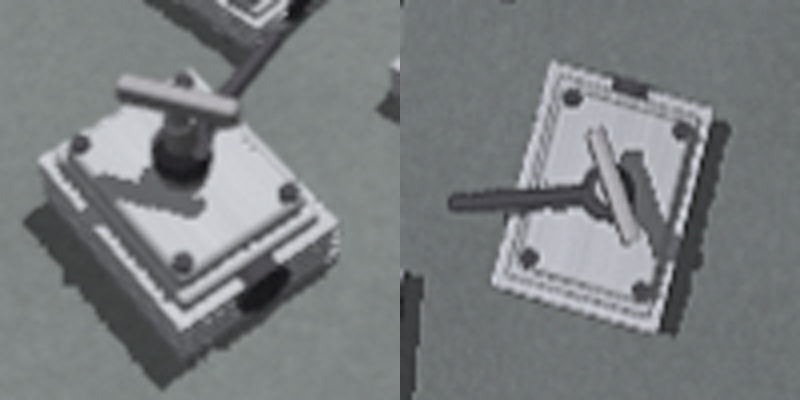

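Both crops show the large head with the T-bar (scene 291,205; top 342,222) and its lever pointing to +y. Axis is at about (0.551, -0.052), bar at about 21°, measured top at 0.142 from both views. Moving over it.

Emit:
drive_tool --moves '[{"delta_pos": [-20,15,-3]},{"delta_pos": [-40,30,-3]},{"delta_pos": [-42,32,-3]},{"delta_pos": [-42,32,-3]},{"delta_pos": [-42,32,-3]},{"delta_pos": [-42,32,-3]},{"delta_pos": [-42,32,-3]},{"delta_pos": [-42,32,-3]},{"delta_pos": [-42,32,-3]},{"delta_pos": [-42,32,-3]},{"delta_pos": [-42,32,-3]},{"delta_pos": [-30,20,0]}]'

```text
invalid input
```

```bash
cat > look.py <<'E'
from h import *
import sys
s=monitor.sense(); print(s["time_s"],s["joints"].round(1),s["tcp_pos"].round(4),"\n",s["ee_rot"].round(3),s["wrist_force"].round(2),s["moment"].round(3))
c=cap("wrist");W=cloud(c);save(sys.argv[1]+".png",c["color"]);np.savez(sys.argv[1]+".npz",W=W,C=c["color"])
near=np.hypot(W[...,0]-.551,W[...,1]+.0525)
for lo,hi,r0,r1,t in ((.136,.15,0,.045,"bar"),(.086,.098,.03,.115,"lever")):
    Q=W[(W[...,2]>lo)&(W[...,2]<hi)&(near>r0)&(near<r1)]
    if len(Q)<20: print(t,len(Q));continue
    print(t,len(Q),Q.mean(0).round(4),np.percentile(Q[:,2],95).round(4),cv2.minAreaRect((Q[:,:2]*1000).astype(np.float32)))
E
python3 look.py w1
```

```text
0.1 [-53.1  22.1   0.4  -0.  -68.4 -14.8] [ 0.2344 -0.5788  0.2216] 
 [[-0.927 -0.375 -0.001]
 [-0.375  0.927  0.002]
 [ 0.     0.002 -1.   ]] [-0.58 -0.5  -0.11] [ 0.034  0.065 -0.004]
bar 0
lever 0
```

View pics/w1.png

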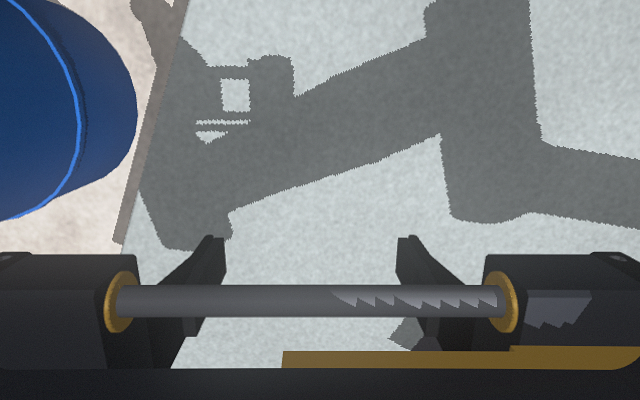

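The move was refused; the wrist view only shows the fingers (tips about 215,240 and 405,240) over bare bench. I'll fill in every field of each row.

Emit:
drive_tool --moves '[{"delta_pos": [-20,15,-3],"turn": 0,"claw": 1},{"delta_pos": [-40,30,-3],"turn": 0,"claw": 1},{"delta_pos": [-42,32,-3],"turn": 0,"claw": 1},{"delta_pos": [-42,32,-3],"turn": 0,"claw": 1},{"delta_pos": [-42,32,-3],"turn": 0,"claw": 1},{"delta_pos": [-42,32,-3],"turn": 0,"claw": 1},{"delta_pos": [-42,32,-3],"turn": 0,"claw": 1},{"delta_pos": [-42,32,-3],"turn": 0,"claw": 1},{"delta_pos": [-42,32,-3],"turn": 0,"claw": 1},{"delta_pos": [-42,32,-3],"turn": 0,"claw": 1},{"delta_pos": [-42,32,-3],"turn": 0,"claw": 1},{"delta_pos": [-30,20,0],"turn": 0,"claw": 1}]'

```text
time_s: 1.65
tcp_pos: [0.5367, -0.0743, 0.2556]
ee_rot: [[-0.926, -0.377, 0.0], [-0.377, 0.926, 0.0], [-0.0, 0.0, -1.0]]
wrist_force: [0.3, -0.1, 0.7]
gripper_width: 1.0
gripper_force: 0.0
```

```bash
python3 look.py w2
```

```text
1.65 [  9.3  12.6  -8.2  -0.  -69.2 -77.1] [ 0.5367 -0.0743  0.2556] 
 [[-0.926 -0.377  0.   ]
 [-0.377  0.926  0.   ]
 [-0.     0.    -1.   ]] [ 0.26 -0.11  0.67] [-0.015 -0.057 -0.009]
bar 1157 [ 0.5481 -0.0541  0.1437] 0.1453 ((550.0160522460938, -53.09409713745117), (69.39590454101562, 12.085041046142578), 20.707584381103516)
lever 844 [0.5427 0.0118 0.0928] 0.0949 ((543.4649658203125, 12.637639999389648), (12.27762508392334, 71.39613342285156), 5.126448631286621)
```

Emit:
drive_tool --moves '[{"delta_pos": [0,0,0],"turn": -0.18,"claw": 1},{"delta_pos": [0,0,0],"turn": -0.185,"claw": 1},{"delta_pos": [0,0,0],"turn": -0.185,"claw": 1},{"delta_pos": [0,0,0],"turn": -0.185,"claw": 1},{"delta_pos": [0,0,0],"turn": -0.185,"claw": 1},{"delta_pos": [0,0,0],"turn": -0.185,"claw": 1},{"delta_pos": [0,0,0],"turn": -0.185,"claw": 1},{"delta_pos": [0,0,0],"turn": -0.185,"claw": 1},{"delta_pos": [0,0,0],"turn": -0.185,"claw": 1},{"delta_pos": [0,0,0],"turn": -0.185,"claw": 1},{"delta_pos": [0,0,0],"turn": -0.185,"claw": 1},{"delta_pos": [0,0,0],"turn": -0.185,"claw": 1}]'

```text
time_s: 3.2
tcp_pos: [0.5356, -0.0766, 0.2552]
ee_rot: [[0.86, -0.511, -0.001], [-0.511, -0.86, 0.0], [-0.001, 0.0, -1.0]]
wrist_force: [0.2, 0.8, 0.4]
gripper_width: 1.002
gripper_force: 0.0
```

Emit:
drive_tool --moves '[{"delta_pos": [0,0,0],"turn": -0.185,"claw": 1},{"delta_pos": [0,0,0],"turn": -0.185,"claw": 1},{"delta_pos": [0,0,0],"turn": -0.185,"claw": 1},{"delta_pos": [0,0,0],"turn": -0.185,"claw": 1},{"delta_pos": [0,0,0],"turn": -0.17,"claw": 1},{"delta_pos": [0,0,0],"turn": 0,"claw": 1},{"delta_pos": [0,0,0],"turn": 0,"claw": 1}]'

```text
time_s: 4.08
tcp_pos: [0.5357, -0.0765, 0.2554]
ee_rot: [[0.934, 0.357, -0.0], [0.357, -0.934, 0.0], [-0.0, -0.0, -1.0]]
wrist_force: [-0.1, 0.3, 0.3]
gripper_width: 0.997
gripper_force: 0.0
```

```bash
python3 look.py w3; python3 - <<'E'
from h import *
s=monitor.sense(); d=np.array([.5500,-.0529,.123])-s["tcp_pos"]; R=s["ee_rot"]
print((R.T@d*1000).round(1), np.degrees(np.arctan2(R[1,0],R[0,0])))
E
```

```text
4.075 [  9.   12.6  -8.3  -0.  -69.2 101.9] [ 0.5357 -0.0765  0.2554] 
 [[ 0.934  0.357 -0.   ]
 [ 0.357 -0.934  0.   ]
 [-0.    -0.    -1.   ]] [-0.08  0.31  0.25] [-0.067  0.155 -0.014]
bar 1311 [ 0.5531 -0.0522  0.1437] 0.1452 ((551.2854614257812, -52.52281188964844), (69.66199493408203, 12.007762908935547), 20.302227020263672)
lever 1028 [0.5455 0.013  0.0929] 0.0949 ((544.6630249023438, 13.242368698120117), (12.280462265014648, 72.657958984375), 5.948355674743652)
[ 21.8 -16.9 132.4] 20.98233490887488
```

Emit:
drive_tool --moves '[{"delta_pos": [11,-8,20],"turn": 0,"claw": 1},{"delta_pos": [11.4,-8.8,30],"turn": 0,"claw": 0.7},{"delta_pos": [0,0,35],"turn": 0,"claw": 0.5},{"delta_pos": [0,0,30],"turn": 0,"claw": 0.4},{"delta_pos": [0,0,17],"turn": 0,"claw": 0.4},{"delta_pos": [0,0,0],"turn": 0,"claw": 0.3},{"delta_pos": [0,0,0],"turn": 0,"claw": 0.25}]'

```text
time_s: 5.0
tcp_pos: [0.5514, -0.0526, 0.1244]
ee_rot: [[0.933, 0.36, 0.002], [0.36, -0.933, -0.0], [0.001, 0.001, -1.0]]
wrist_force: [0.3, 0.7, -0.2]
gripper_width: 0.403
gripper_force: 0.0
```

```bash
python3 - <<'E'
from h import *
s=monitor.sense(); d=np.array([.5506,-.0528,.123])-s["tcp_pos"]; R=s["ee_rot"]
print((R.T@d*1000).round(1), np.degrees(np.arctan2(R[1,0],R[0,0])),s["wrist_force"],s["moment"],s["gripper_width"])
E
```

```text
[-0.8 -0.2  1.4] 21.080092695681756 [ 0.25410687  0.70841329 -0.18080435] [-0.16041859  0.08705122  0.09549653] 0.4034469664370938
```

Emit:
drive_tool --moves '[{"delta_pos": [-0.7,0,1],"turn": 0,"claw": 0.2},{"delta_pos": [0,0,0],"turn": 0,"claw": 0},{"delta_pos": [0,0,0],"turn": 0,"claw": 0},{"delta_pos": [0,0,0],"turn": 0,"claw": 0},{"delta_pos": [0,0,0],"turn": 0,"claw": 0},{"delta_pos": [0,0,0],"turn": 0,"claw": 0}]'

```text
time_s: 5.75
tcp_pos: [0.5504, -0.053, 0.1231]
ee_rot: [[0.933, 0.36, 0.001], [0.36, -0.933, -0.0], [0.001, 0.001, -1.0]]
wrist_force: [-0.6, -1.5, 4.4]
gripper_width: 0.137
gripper_force: 30.0
```

```bash
cat > st.py <<'E'
from h import *
s=monitor.sense();R=s["ee_rot"]; d=np.array([.5506,-.0528,.123])-s["tcp_pos"]
print(s["time_s"],"off",(R.T@d*1000).round(2),"yaw %.3f deg"%np.degrees(np.arctan2(R[1,0],R[0,0])),"Ftool",(R.T@s["wrist_force"]).round(2),"M",s["moment"].round(3),"effort6",s["effort"][5].round(3),"w",round(s["gripper_width"],3),s["gripper_force"],"J6",s["joints"][5].round(2))
E
python3 st.py; python3 st.py
```

```text
5.75 off [ 0.25 -0.13  0.09] yaw 21.109 deg Ftool [-1.12  1.16 -4.39] M [-0.367  0.341  0.032] effort6 0.001 w 0.137 29.980300264433026 J6 99.78
5.75 off [ 0.25 -0.13  0.09] yaw 21.109 deg Ftool [-1.12  1.16 -4.39] M [-0.367  0.341  0.032] effort6 0.001 w 0.137 29.980300264433026 J6 99.78
```

Emit:
drive_tool --moves '[{"delta_pos": [0,0,0],"turn": 0.1,"claw": 0},{"delta_pos": [0,0,0],"turn": 0.15,"claw": 0},{"delta_pos": [0,0,0],"turn": 0.15,"claw": 0},{"delta_pos": [0,0,0],"turn": 0.15,"claw": 0},{"delta_pos": [0,0,0],"turn": 0.15,"claw": 0},{"delta_pos": [0,0,0],"turn": 0.1,"claw": 0},{"delta_pos": [0,0,0],"turn": 0.05,"claw": 0}]'

```text
time_s: 6.62
tcp_pos: [0.5505, -0.0527, 0.1231]
ee_rot: [[0.885, -0.465, 0.001], [-0.465, -0.885, 0.0], [0.001, -0.001, -1.0]]
wrist_force: [-0.6, 0.4, 4.6]
gripper_width: 0.133
gripper_force: 30.0
```

```bash
python3 st.py
```

```text
6.625 off [0.13 0.03 0.1 ] yaw -27.689 deg Ftool [-0.7  -0.12 -4.64] M [0.11  0.397 0.039] effort6 0.147 w 0.133 29.98900528997183 J6 50.98
```

Emit:
drive_tool --moves '[{"delta_pos": [0,0,0],"turn": 0,"claw": 0}]'

```text
time_s: 6.75
tcp_pos: [0.5505, -0.0527, 0.1231]
ee_rot: [[0.887, -0.462, 0.001], [-0.462, -0.887, 0.0], [0.001, -0.001, -1.0]]
wrist_force: [0.1, 0.5, 5.5]
gripper_width: 0.134
gripper_force: 30.0
```

```bash
python3 st.py
```

```text
6.75 off [0.12 0.03 0.08] yaw -27.547 deg Ftool [-0.17 -0.52 -5.48] M [0.11  0.386 0.051] effort6 -0.124 w 0.134 29.987712521106005 J6 51.12
```

Emit:
drive_tool --moves '[{"delta_pos": [0,0,0],"turn": 0.05,"claw": 0},{"delta_pos": [0,0,0],"turn": 0.05,"claw": 0},{"delta_pos": [0,0,0],"turn": 0,"claw": 0}]'

```text
time_s: 7.12
tcp_pos: [0.5505, -0.0527, 0.1231]
ee_rot: [[0.836, -0.549, 0.001], [-0.549, -0.836, 0.0], [0.001, -0.001, -1.0]]
wrist_force: [-0.5, 0.7, 5.4]
gripper_width: 0.134
gripper_force: 30.0
```

```bash
python3 st.py
```

```text
7.125 off [0.12 0.05 0.09] yaw -33.271 deg Ftool [-0.78 -0.36 -5.35] M [0.184 0.371 0.011] effort6 -0.106 w 0.134 29.98810605145991 J6 45.4
```

Emit:
drive_tool --moves '[{"delta_pos": [0,0,0],"turn": 0.05,"claw": 0},{"delta_pos": [0,0,0],"turn": 0.05,"claw": 0},{"delta_pos": [0,0,0],"turn": 0,"claw": 0}]'

```text
time_s: 7.5
tcp_pos: [0.5505, -0.0527, 0.1231]
ee_rot: [[0.777, -0.629, 0.001], [-0.629, -0.777, 0.0], [0.001, -0.001, -1.0]]
wrist_force: [-0.9, 1.3, 5.2]
gripper_width: 0.134
gripper_force: 30.0
```

```bash
python3 st.py
```

```text
7.5 off [0.12 0.05 0.09] yaw -39.000 deg Ftool [-1.55 -0.47 -5.19] M [0.221 0.403 0.039] effort6 -0.106 w 0.134 29.988071154803038 J6 39.67
```

Emit:
drive_tool --moves '[{"delta_pos": [0,0,0],"turn": 0.05,"claw": 0},{"delta_pos": [0,0,0],"turn": 0.05,"claw": 0},{"delta_pos": [0,0,0],"turn": 0,"claw": 0}]'

```text
time_s: 7.88
tcp_pos: [0.5506, -0.0526, 0.1231]
ee_rot: [[0.71, -0.704, 0.001], [-0.704, -0.71, 0.0], [0.001, -0.001, -1.0]]
wrist_force: [-1.2, 0.7, 5.4]
gripper_width: 0.136
gripper_force: 30.0
```

```bash
python3 st.py
```

```text
7.875 off [0.14 0.09 0.07] yaw -44.729 deg Ftool [-1.37  0.32 -5.36] M [0.238 0.328 0.093] effort6 -0.106 w 0.136 29.988232366740704 J6 33.94
```

Emit:
drive_tool --moves '[{"delta_pos": [0,0,0],"turn": 0.04,"claw": 0},{"delta_pos": [0,0,0],"turn": 0,"claw": 0}]'

```text
time_s: 8.12
tcp_pos: [0.5506, -0.0526, 0.1231]
ee_rot: [[0.682, -0.732, 0.001], [-0.732, -0.682, 0.0], [0.001, -0.001, -1.0]]
wrist_force: [-1.1, -0.3, 4.8]
gripper_width: 0.139
gripper_force: 30.0
```

```bash
python3 st.py
```

```text
8.125 off [0.15 0.09 0.06] yaw -47.019 deg Ftool [-0.55  0.99 -4.76] M [0.265 0.318 0.053] effort6 -0.093 w 0.139 29.988446328788996 J6 31.65
```

Emit:
drive_tool --moves '[{"delta_pos": [0,0,0],"turn": 0,"claw": 0}]'

```text
time_s: 8.25
tcp_pos: [0.5506, -0.0526, 0.1231]
ee_rot: [[0.682, -0.731, 0.001], [-0.731, -0.682, 0.0], [0.001, -0.001, -1.0]]
wrist_force: [-0.4, 1.2, 4.6]
gripper_width: 0.135
gripper_force: 30.0
```

```bash
python3 st.py
```

```text
8.25 off [0.15 0.11 0.08] yaw -47.001 deg Ftool [-1.16 -0.49 -4.62] M [0.255 0.389 0.041] effort6 -0.045 w 0.135 29.98806355521083 J6 31.67
```

Emit:
drive_tool --moves '[{"delta_pos": [0,0,0],"turn": 0.03,"claw": 0},{"delta_pos": [0,0,0],"turn": 0,"claw": 0}]'

```text
time_s: 8.5
tcp_pos: [0.5506, -0.0526, 0.1231]
ee_rot: [[0.66, -0.752, 0.001], [-0.752, -0.66, 0.0], [0.001, -0.001, -1.0]]
wrist_force: [-1.5, 1.3, 5.1]
gripper_width: 0.138
gripper_force: 30.0
```

```bash
python3 st.py
```

```text
8.5 off [0.13 0.1  0.07] yaw -48.737 deg Ftool [-1.92  0.26 -5.07] M [0.229 0.375 0.045] effort6 -0.082 w 0.138 29.988587982952595 J6 29.93
```

Emit:
drive_tool --moves '[{"delta_pos": [0,0,0],"turn": 0.04,"claw": 0},{"delta_pos": [0,0,0],"turn": 0.04,"claw": 0},{"delta_pos": [0,0,0],"turn": 0,"claw": 0}]'

```text
time_s: 8.88
tcp_pos: [0.5506, -0.0526, 0.1231]
ee_rot: [[0.597, -0.802, 0.001], [-0.802, -0.597, 0.0], [0.001, -0.001, -1.0]]
wrist_force: [-1.2, 0.1, 5.0]
gripper_width: 0.134
gripper_force: 30.0
```

```bash
python3 st.py
```

```text
8.875 off [0.14 0.1  0.06] yaw -53.322 deg Ftool [-0.81  0.89 -4.98] M [0.341 0.308 0.064] effort6 -0.095 w 0.134 29.988369019702077 J6 25.35
```

Emit:
drive_tool --moves '[{"delta_pos": [0,0,0],"turn": 0.04,"claw": 0},{"delta_pos": [0,0,0],"turn": 0.04,"claw": 0},{"delta_pos": [0,0,0],"turn": 0,"claw": 0}]'

```text
time_s: 9.25
tcp_pos: [0.5507, -0.0526, 0.1231]
ee_rot: [[0.531, -0.847, 0.001], [-0.847, -0.531, 0.0], [0.0, -0.001, -1.0]]
wrist_force: [-0.5, 0.8, 4.6]
gripper_width: 0.136
gripper_force: 30.0
```

```bash
python3 st.py
```

```text
9.25 off [0.14 0.16 0.07] yaw -57.901 deg Ftool [-0.92 -0.02 -4.55] M [0.332 0.31  0.036] effort6 -0.095 w 0.136 29.988334206864238 J6 20.77
```

Emit:
drive_tool --moves '[{"delta_pos": [0,0,0],"turn": 0.05,"claw": 0},{"delta_pos": [0,0,0],"turn": 0.05,"claw": 0},{"delta_pos": [0,0,0],"turn": 0,"claw": 0}]'

```text
time_s: 9.62
tcp_pos: [0.5507, -0.0526, 0.1231]
ee_rot: [[0.444, -0.896, 0.002], [-0.896, -0.444, 0.0], [0.0, -0.002, -1.0]]
wrist_force: [-0.5, 0.3, 4.6]
gripper_width: 0.135
gripper_force: 30.0
```

```bash
python3 st.py
```

```text
9.625 off [0.17 0.17 0.07] yaw -63.638 deg Ftool [-0.51  0.32 -4.56] M [0.359 0.331 0.064] effort6 -0.105 w 0.135 29.98803692869842 J6 15.03
```

Emit:
drive_tool --moves '[{"delta_pos": [0,0,0],"turn": 0.05,"claw": 0},{"delta_pos": [0,0,0],"turn": 0.05,"claw": 0},{"delta_pos": [0,0,0],"turn": 0,"claw": 0}]'

```text
time_s: 10.0
tcp_pos: [0.5507, -0.0526, 0.1231]
ee_rot: [[0.352, -0.936, 0.002], [-0.936, -0.352, 0.0], [0.0, -0.002, -1.0]]
wrist_force: [-1.0, 0.8, 4.6]
gripper_width: 0.139
gripper_force: 30.0
```

```bash
python3 st.py
```

```text
10.0 off [0.18 0.19 0.08] yaw -69.367 deg Ftool [-1.07  0.63 -4.59] M [0.349 0.28  0.035] effort6 -0.106 w 0.139 29.98806467279792 J6 9.3
```

Emit:
drive_tool --moves '[{"delta_pos": [0,0,0],"turn": 0.05,"claw": 0},{"delta_pos": [0,0,0],"turn": 0.05,"claw": 0},{"delta_pos": [0,0,0],"turn": 0,"claw": 0}]'

```text
time_s: 10.38
tcp_pos: [0.5508, -0.0526, 0.1231]
ee_rot: [[0.257, -0.966, 0.002], [-0.966, -0.257, 0.0], [0.0, -0.002, -1.0]]
wrist_force: [0.2, 1.1, 4.5]
gripper_width: 0.136
gripper_force: 30.0
```

```bash
python3 st.py
```

```text
10.375 off [0.19 0.24 0.06] yaw -75.088 deg Ftool [-1.07 -0.45 -4.52] M [0.398 0.241 0.113] effort6 -0.106 w 0.136 29.988162210211158 J6 3.58
```

Emit:
drive_tool --moves '[{"delta_pos": [0,0,0],"turn": 0.03,"claw": 0},{"delta_pos": [0,0,0],"turn": 0,"claw": 0}]'

```text
time_s: 10.62
tcp_pos: [0.5508, -0.0526, 0.1231]
ee_rot: [[0.228, -0.974, 0.002], [-0.974, -0.228, 0.0], [-0.0, -0.002, -1.0]]
wrist_force: [-0.1, 1.1, 5.5]
gripper_width: 0.136
gripper_force: 30.0
```

```bash
python3 st.py
```

```text
10.625 off [0.19 0.22 0.06] yaw -76.803 deg Ftool [-1.13 -0.14 -5.48] M [0.419 0.242 0.111] effort6 -0.082 w 0.136 29.988618409261107 J6 1.87
```

Likely contact beginning (0.11). Small steps with a reading at each.

Emit:
drive_tool --moves '[{"delta_pos": [0,0,0],"turn": 0.02,"claw": 0},{"delta_pos": [0,0,0],"turn": 0,"claw": 0}]'

```text
time_s: 10.88
tcp_pos: [0.5508, -0.0526, 0.1231]
ee_rot: [[0.209, -0.978, 0.002], [-0.978, -0.209, 0.0], [-0.0, -0.002, -1.0]]
wrist_force: [-0.4, 1.1, 4.3]
gripper_width: 0.132
gripper_force: 30.0
```

```bash
python3 st.py
```

```text
10.875 off [0.2  0.21 0.07] yaw -77.942 deg Ftool [-1.12  0.17 -4.32] M [0.463 0.17  0.072] effort6 -0.072 w 0.132 29.988784650340676 J6 0.72
```

Emit:
drive_tool --moves '[{"delta_pos": [0,0,0],"turn": 0.02,"claw": 0},{"delta_pos": [0,0,0],"turn": 0,"claw": 0}]'

```text
time_s: 11.12
tcp_pos: [0.5507, -0.0526, 0.123]
ee_rot: [[0.189, -0.982, 0.002], [-0.982, -0.189, 0.0], [-0.0, -0.002, -1.0]]
wrist_force: [0.0, 1.4, 4.6]
gripper_width: 0.136
gripper_force: 30.0
```

```bash
python3 st.py
```

```text
11.125 off [0.22 0.18 0.04] yaw -79.089 deg Ftool [-1.39 -0.28 -4.63] M [0.393 0.139 0.032] effort6 -0.072 w 0.136 29.9887069221586 J6 -0.42
```

Emit:
drive_tool --moves '[{"delta_pos": [0,0,0],"turn": 0.03,"claw": 0},{"delta_pos": [0,0,0],"turn": 0.03,"claw": 0},{"delta_pos": [0,0,0],"turn": 0,"claw": 0}]'

```text
time_s: 11.5
tcp_pos: [0.5508, -0.0526, 0.1231]
ee_rot: [[0.13, -0.992, 0.002], [-0.992, -0.13, 0.0], [-0.0, -0.002, -1.0]]
wrist_force: [-0.3, 2.0, 4.9]
gripper_width: 0.13
gripper_force: 30.0
```

```bash
python3 st.py
```

```text
11.5 off [0.21 0.26 0.08] yaw -82.541 deg Ftool [-2.04  0.   -4.92] M [0.433 0.222 0.054] effort6 -0.083 w 0.13 29.98864285647869 J6 -3.87
```

Emit:
drive_tool --moves '[{"delta_pos": [0,0,0],"turn": 0.04,"claw": 0},{"delta_pos": [0,0,0],"turn": 0.04,"claw": 0},{"delta_pos": [0,0,0],"turn": 0,"claw": 0}]'

```text
time_s: 11.88
tcp_pos: [0.5509, -0.0526, 0.1231]
ee_rot: [[0.05, -0.999, 0.002], [-0.999, -0.05, 0.0], [-0.0, -0.002, -1.0]]
wrist_force: [-0.4, 1.6, 5.8]
gripper_width: 0.135
gripper_force: 30.0
```

```bash
python3 st.py
```

```text
11.875 off [0.21 0.26 0.07] yaw -87.120 deg Ftool [-1.63  0.35 -5.82] M [0.432 0.145 0.108] effort6 -0.135 w 0.135 29.99729976989329 J6 -8.45
```

Emit:
drive_tool --moves '[{"delta_pos": [0,0,0],"turn": 0.03,"claw": 0},{"delta_pos": [0,0,0],"turn": 0,"claw": 0}]'

```text
time_s: 12.12
tcp_pos: [0.5509, -0.0526, 0.1231]
ee_rot: [[0.021, -1.0, 0.002], [-1.0, -0.021, 0.0], [-0.0, -0.002, -1.0]]
wrist_force: [-0.2, 1.4, 5.0]
gripper_width: 0.129
gripper_force: 30.0
```

```bash
python3 st.py
```

```text
12.125 off [0.21 0.26 0.06] yaw -88.821 deg Ftool [-1.42  0.19 -4.97] M [0.447 0.156 0.132] effort6 -0.186 w 0.129 30.01866990700364 J6 -10.16
```

Emit:
drive_tool --moves '[{"delta_pos": [0,0,0],"turn": 0.03,"claw": 0},{"delta_pos": [0,0,0],"turn": 0,"claw": 0}]'

```text
time_s: 12.38
tcp_pos: [0.5509, -0.0526, 0.1231]
ee_rot: [[-0.009, -1.0, 0.002], [-1.0, 0.009, 0.0], [-0.0, -0.002, -1.0]]
wrist_force: [0.1, 1.7, 4.4]
gripper_width: 0.138
gripper_force: 30.0
```

```bash
python3 st.py
```

```text
12.375 off [0.21 0.28 0.09] yaw -90.524 deg Ftool [-1.74 -0.09 -4.4 ] M [0.446 0.109 0.191] effort6 -0.252 w 0.138 30.047538187354803 J6 -11.86
```

Emit:
drive_tool --moves '[{"delta_pos": [0,0,0],"turn": 0.025,"claw": 0},{"delta_pos": [0,0,0],"turn": 0,"claw": 0},{"delta_pos": [0,0,0],"turn": 0,"claw": 0}]'

```text
time_s: 12.75
tcp_pos: [0.5509, -0.0526, 0.1231]
ee_rot: [[-0.034, -0.999, 0.002], [-0.999, 0.034, 0.0], [-0.0, -0.002, -1.0]]
wrist_force: [-0.8, 1.7, 4.4]
gripper_width: 0.137
gripper_force: 30.1
```

```bash
python3 st.py
```

```text
12.75 off [0.24 0.26 0.09] yaw -91.931 deg Ftool [-1.71  0.84 -4.4 ] M [0.425 0.152 0.323] effort6 -0.27 w 0.137 30.077738715335727 J6 -13.28
```

Emit:
drive_tool --moves '[{"delta_pos": [0,0,0],"turn": -0.1,"claw": 0},{"delta_pos": [0,0,0],"turn": -0.15,"claw": 0},{"delta_pos": [0,0,0],"turn": -0.15,"claw": 0},{"delta_pos": [0,0,0],"turn": -0.15,"claw": 0},{"delta_pos": [0,0,0],"turn": -0.15,"claw": 0},{"delta_pos": [0,0,0],"turn": -0.15,"claw": 0},{"delta_pos": [0,0,0],"turn": -0.15,"claw": 0},{"delta_pos": [0,0,0],"turn": -0.15,"claw": 0},{"delta_pos": [0,0,0],"turn": -0.15,"claw": 0},{"delta_pos": [0,0,0],"turn": -0.15,"claw": 0},{"delta_pos": [0,0,0],"turn": -0.1,"claw": 0},{"delta_pos": [0,0,0],"turn": -0.05,"claw": 0}]'

```text
time_s: 14.25
tcp_pos: [0.5504, -0.0529, 0.123]
ee_rot: [[1.0, -0.004, 0.001], [-0.004, -1.0, -0.0], [0.001, 0.0, -1.0]]
wrist_force: [-0.8, 0.3, 4.9]
gripper_width: 0.136
gripper_force: 30.0
```

Emit:
drive_tool --moves '[{"delta_pos": [0,0,0],"turn": 0,"claw": 0},{"delta_pos": [0,0,0],"turn": 0,"claw": 0}]'

```text
time_s: 14.5
tcp_pos: [0.5504, -0.0529, 0.1231]
ee_rot: [[1.0, -0.006, 0.001], [-0.006, -1.0, 0.0], [0.001, -0.0, -1.0]]
wrist_force: [-0.7, 0.0, 5.8]
gripper_width: 0.136
gripper_force: 30.0
```

```bash
python3 st.py
```

```text
14.5 off [ 0.18 -0.12  0.09] yaw -0.343 deg Ftool [-0.73 -0.01 -5.78] M [ 0.029  0.42  -0.028] effort6 0.042 w 0.136 29.97710050083697 J6 78.34
```

Emit:
drive_tool --moves '[{"delta_pos": [0,0,0],"turn": -0.035,"claw": 0},{"delta_pos": [0,0,0],"turn": -0.033,"claw": 0},{"delta_pos": [0,0,0],"turn": 0,"claw": 0},{"delta_pos": [0,0,0],"turn": 0,"claw": 0}]'

```text
time_s: 15.0
tcp_pos: [0.5504, -0.053, 0.1231]
ee_rot: [[0.998, 0.062, 0.001], [0.062, -0.998, -0.0], [0.001, 0.0, -1.0]]
wrist_force: [-1.7, 0.7, 6.3]
gripper_width: 0.131
gripper_force: 30.0
```

```bash
python3 st.py
```

```text
15.0 off [ 0.2  -0.14  0.09] yaw 3.552 deg Ftool [-1.63 -0.79 -6.32] M [-0.027  0.422 -0.049] effort6 0.046 w 0.131 29.976913388818502 J6 82.23
```

Emit:
drive_tool --moves '[{"delta_pos": [0,0,0],"turn": 0,"claw": 0.2},{"delta_pos": [0,0,0],"turn": 0,"claw": 0.4},{"delta_pos": [0,0,0],"turn": 0,"claw": 0.5},{"delta_pos": [0,0,0],"turn": 0,"claw": 0.5},{"delta_pos": [0,0,-20],"turn": 0,"claw": 0.5},{"delta_pos": [0,0,-40],"turn": 0,"claw": 0.5},{"delta_pos": [0,0,-40],"turn": 0,"claw": 0.5},{"delta_pos": [0,0,-35],"turn": 0,"claw": 0.5},{"delta_pos": [0,0,0],"turn": 0,"claw": 0.5}]'

```text
time_s: 16.12
tcp_pos: [0.5517, -0.0528, 0.2609]
ee_rot: [[0.998, 0.061, 0.007], [0.061, -0.998, 0.001], [0.007, -0.0, -1.0]]
wrist_force: [0.4, 0.2, -1.5]
gripper_width: 0.5
gripper_force: 0.0
```

```bash
python3 look.py w4; python3 - <<'E'
from h import *
W=np.load("w4.npz")["W"]; d=np.load("t0.npz")["W"]
# tallest obstacles around lever sweep
x,y,z=d[...,0],d[...,1],d[...,2]
m=(abs(x-.6)<.2)&(y>.02)&(y<.2)&(z>.02)
for lo in np.arange(.44,.76,.04):
  k=m&(x>=lo)&(x<lo+.04)
  if k.any(): print(lo.round(2),y[k].min().round(3),y[k].max().round(3),np.nanmax(z[k]).round(3))
E
```

```text
16.125 [ 11.3  13.5  -6.3   0.  -69.8  82.2] [ 0.5517 -0.0528  0.2609] 
 [[ 0.998  0.061  0.007]
 [ 0.061 -0.998  0.001]
 [ 0.007 -0.    -1.   ]] [ 0.37  0.23 -1.52] [-0.108  0.099  0.002]
bar 1153 [ 0.5533 -0.0526  0.1437] 0.1453 ((551.4149169921875, -52.76615905761719), (69.74373626708984, 11.974845886230469), 2.1629655361175537)
lever 894 [0.5458 0.0128 0.0928] 0.0949 ((544.73876953125, 13.391487121582031), (12.19357967376709, 73.12366485595703), 5.36805534362793)
0.44 0.084 0.168 0.088
0.48 0.02 0.167 0.054
0.52 0.021 0.05 0.096
0.56 0.111 0.191 0.054
0.6 0.108 0.2 0.086
0.64 0.107 0.191 0.087
0.68 0.107 0.188 0.052
```

View pics/w4.png

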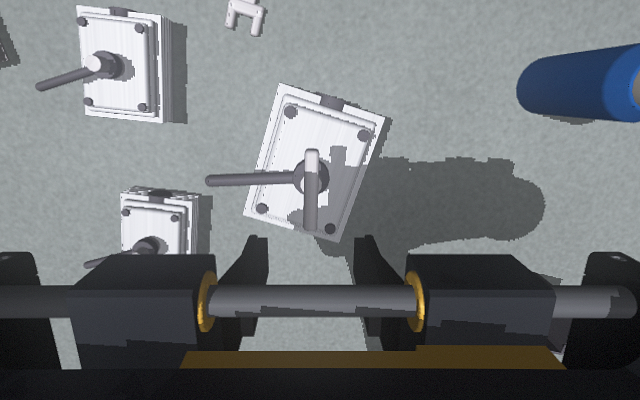

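The T-bar now stands at about 2° (wrist pixel 311,190), the lever unmoved at (255,180). Now I place the fingers straddling the lever.

Emit:
drive_tool --moves '[{"delta_pos": [0,0,0],"turn": 0.17,"claw": 0.5},{"delta_pos": [0,0,0],"turn": 0.17,"claw": 0.35},{"delta_pos": [0,0,0],"turn": 0.17,"claw": 0.35},{"delta_pos": [0,0,0],"turn": 0.17,"claw": 0.35},{"delta_pos": [0,0,0],"turn": 0.17,"claw": 0.35},{"delta_pos": [0,0,0],"turn": 0.17,"claw": 0.35},{"delta_pos": [0,0,0],"turn": 0.17,"claw": 0.35},{"delta_pos": [0,0,0],"turn": 0.17,"claw": 0.35},{"delta_pos": [0,0,0],"turn": 0.17,"claw": 0.35},{"delta_pos": [-42,0,0],"turn": 0,"claw": 0.35},{"delta_pos": [-43,1,0],"turn": 0,"claw": 0.35},{"delta_pos": [0,0,0],"turn": 0,"claw": 0.35}]'

```text
time_s: 17.68
tcp_pos: [0.5395, 0.0335, 0.256]
ee_rot: [[0.105, -0.994, -0.003], [-0.994, -0.105, -0.0], [0.0, 0.003, -1.0]]
wrist_force: [0.5, 0.4, -0.5]
gripper_width: 0.349
gripper_force: 0.0
```

```bash
python3 st.py; python3 - <<'E'
from h import *
s=monitor.sense();R=s["ee_rot"];a=np.radians(95.4)
d=np.array([.551+.085*np.cos(a),-.0527+.085*np.sin(a),.080])-s["tcp_pos"]
print((R.T@d*1000).round(1))
E
```

```text
17.675 off [ 86.95  -2.37 132.96] yaw -83.968 deg Ftool [-0.31 -0.55  0.5 ] M [0.024 0.055 0.013] effort6 -0.103 w 0.349 0.0 J6 -14.67
[  1.9  -3.8 176. ]
```

Emit:
drive_tool --moves '[{"delta_pos": [1,-3,40],"turn": 0,"claw": 0.35},{"delta_pos": [0,0,50],"turn": 0,"claw": 0.35},{"delta_pos": [0,0,40],"turn": 0,"claw": 0.35},{"delta_pos": [0,0,15],"turn": 0,"claw": 0.35},{"delta_pos": [0,0,0],"turn": 0,"claw": 0.35},{"delta_pos": [0,0,0],"turn": 0,"claw": 0.35}]'

```text
time_s: 18.42
tcp_pos: [0.5448, 0.031, 0.1141]
ee_rot: [[0.102, -0.995, 0.003], [-0.995, -0.102, 0.001], [-0.0, -0.003, -1.0]]
wrist_force: [-0.3, 0.3, -0.3]
gripper_width: 0.35
gripper_force: 0.0
```

```bash
python3 st.py; python3 - <<'E'
from h import *
s=monitor.sense();R=s["ee_rot"];a=np.radians(95.4)
d=np.array([.551+.085*np.cos(a),-.0527+.085*np.sin(a),.080])-s["tcp_pos"]
print((R.T@d*1000).round(1))
E
```

```text
18.425 off [83.93  2.74 -8.92] yaw -84.144 deg Ftool [-0.36  0.29  0.3 ] M [0.035 0.146 0.031] effort6 -0.0 w 0.35 0.0 J6 -14.47
[-1.1  1.8 34.1]
```

Emit:
drive_tool --moves '[{"delta_pos": [-1,1.5,20],"turn": 0,"claw": 0.35},{"delta_pos": [0,0,14],"turn": 0,"claw": 0.35},{"delta_pos": [0,0,0],"turn": 0,"claw": 0.35},{"delta_pos": [0,0,0],"turn": 0,"claw": 0.35}]'

```text
time_s: 18.92
tcp_pos: [0.5426, 0.0318, 0.0793]
ee_rot: [[0.102, -0.995, 0.002], [-0.995, -0.102, 0.0], [-0.0, -0.002, -1.0]]
wrist_force: [-0.5, -0.4, -0.2]
gripper_width: 0.356
gripper_force: 0.0
```

```bash
python3 st.py
```

```text
18.925 off [ 85.     0.66 -43.67] yaw -84.138 deg Ftool [0.35 0.54 0.21] M [-0.015  0.126 -0.056] effort6 -0.0 w 0.356 0.0 J6 -14.62
```

Emit:
drive_tool --moves '[{"delta_pos": [0.1,-3.4,0],"turn": 0.04,"claw": 0.35},{"delta_pos": [0.15,-5.1,0],"turn": 0.06,"claw": 0.35},{"delta_pos": [0.15,-5.1,0],"turn": 0.06,"claw": 0.35},{"delta_pos": [0.15,-5.1,0],"turn": 0.06,"claw": 0.35},{"delta_pos": [0.15,-5.1,0],"turn": 0.06,"claw": 0.35},{"delta_pos": [0.15,-5.1,0],"turn": 0.06,"claw": 0.35},{"delta_pos": [0.15,-5.1,0],"turn": 0.06,"claw": 0.35}]'

```text
time_s: 19.8
tcp_pos: [0.5757, 0.0284, 0.0794]
ee_rot: [[-0.295, -0.955, 0.0], [-0.955, 0.295, 0.0], [-0.0, -0.0, -1.0]]
wrist_force: [-0.9, 0.1, 1.5]
gripper_width: 0.348
gripper_force: 0.7
```

```bash
python3 st.py
```

```text
19.8 off [ 8.501e+01 -3.000e-02 -4.363e+01] yaw -107.181 deg Ftool [ 0.15  0.95 -1.5 ] M [0.162 0.454 0.023] effort6 0.275 w 0.348 0.6842307932674885 J6 -36.09
```

Emit:
drive_tool --moves '[{"delta_pos": [0.15,-5.1,0],"turn": 0.06,"claw": 0.35},{"delta_pos": [0.15,-5.1,0],"turn": 0.06,"claw": 0.35},{"delta_pos": [0.15,-5.1,0],"turn": 0.06,"claw": 0.35},{"delta_pos": [0.15,-5.1,0],"turn": 0.06,"claw": 0.35},{"delta_pos": [0.15,-5.1,0],"turn": 0.06,"claw": 0.35},{"delta_pos": [0,0,0],"turn": 0,"claw": 0.35}]'

```text
time_s: 20.55
tcp_pos: [0.5991, 0.0174, 0.0793]
ee_rot: [[-0.563, -0.827, 0.001], [-0.827, 0.563, 0.0], [-0.001, -0.001, -1.0]]
wrist_force: [0.4, -0.4, -0.2]
gripper_width: 0.35
gripper_force: 0.0
```

```bash
python3 st.py
```

```text
20.55 off [ 85.25   0.6  -43.83] yaw -124.231 deg Ftool [ 0.13 -0.59  0.16] M [ 0.076  0.042 -0.051] effort6 -0.089 w 0.35 0.0 J6 -51.37
```

Emit:
drive_tool --moves '[{"delta_pos": [0,-2,0],"turn": 0.023,"claw": 0.35},{"delta_pos": [0,-2,0],"turn": 0.023,"claw": 0.35},{"delta_pos": [0,0,0],"turn": 0,"claw": 0.35}]'

```text
time_s: 20.92
tcp_pos: [0.6019, 0.0151, 0.0786]
ee_rot: [[-0.6, -0.8, 0.0], [-0.8, 0.6, 0.0], [-0.0, -0.0, -1.0]]
wrist_force: [0.3, -0.6, 0.5]
gripper_width: 0.351
gripper_force: 0.3
```

```bash
python3 st.py
```

```text
20.925 off [ 85.1    0.28 -44.38] yaw -126.901 deg Ftool [ 0.31 -0.65 -0.53] M [0.172 0.179 0.028] effort6 -0.039 w 0.351 0.2888043690472841 J6 -53.73
```

Emit:
drive_tool --moves '[{"delta_pos": [0,-2.5,0],"turn": 0.03,"claw": 0.35},{"delta_pos": [0,-2.5,0],"turn": 0.03,"claw": 0.35},{"delta_pos": [0,0,0],"turn": 0,"claw": 0.35}]'

```text
time_s: 21.3
tcp_pos: [0.606, 0.0118, 0.0785]
ee_rot: [[-0.648, -0.762, 0.0], [-0.762, 0.648, -0.0], [-0.0, -0.0, -1.0]]
wrist_force: [0.4, 0.3, 0.0]
gripper_width: 0.347
gripper_force: 0.2
```

```bash
python3 st.py
```

```text
21.3 off [ 85.1    0.34 -44.51] yaw -130.369 deg Ftool [-0.47 -0.11 -0.01] M [ 0.099  0.132 -0.005] effort6 -0.051 w 0.347 0.1727223303169012 J6 -56.78
```

Emit:
drive_tool --moves '[{"delta_pos": [0,-2.5,0],"turn": 0.03,"claw": 0.35},{"delta_pos": [0,0,0],"turn": 0,"claw": 0.35}]'

```text
time_s: 21.55
tcp_pos: [0.6078, 0.0103, 0.0785]
ee_rot: [[-0.67, -0.742, 0.0], [-0.742, 0.67, -0.0], [-0.0, -0.0, -1.0]]
wrist_force: [-0.8, 0.6, 0.7]
gripper_width: 0.351
gripper_force: 0.3
```

```bash
python3 st.py
```

```text
21.55 off [ 85.13   0.17 -44.51] yaw -132.084 deg Ftool [ 0.1  1.  -0.7] M [0.052 0.154 0.041] effort6 -0.051 w 0.351 0.25208783335983753 J6 -58.3
```

Emit:
drive_tool --moves '[{"delta_pos": [0,-2.5,0],"turn": 0.03,"claw": 0.35},{"delta_pos": [0,0,0],"turn": 0,"claw": 0.35}]'

```text
time_s: 21.8
tcp_pos: [0.6085, 0.0091, 0.0784]
ee_rot: [[-0.693, -0.721, -0.002], [-0.721, 0.693, 0.001], [0.001, 0.002, -1.0]]
wrist_force: [-2.9, 2.5, 2.8]
gripper_width: 0.349
gripper_force: 2.3
```

```bash
python3 st.py
```

```text
21.8 off [ 84.85  -1.05 -44.54] yaw -133.853 deg Ftool [ 0.23  3.83 -2.76] M [1.012 1.078 0.074] effort6 -0.061 w 0.349 2.3314616829156876 J6 -59.85
```

Emit:
drive_tool --moves '[{"delta_pos": [0,-2.5,0],"turn": 0.03,"claw": 0.35},{"delta_pos": [0,0,0],"turn": 0,"claw": 0.35}]'

```text
time_s: 22.05
tcp_pos: [0.6083, 0.0087, 0.0781]
ee_rot: [[-0.714, -0.7, -0.006], [-0.7, 0.714, 0.002], [0.003, 0.006, -1.0]]
wrist_force: [-8.5, 9.0, 5.8]
gripper_width: 0.351
gripper_force: 6.1
```

```bash
python3 look.py w5; python3 st.py
```

```text
22.05 [ 15.9  28.3 -12.   -0.3 -50.  -61.3] [0.6083 0.0087 0.0781] 
 [[-0.714 -0.7   -0.006]
 [-0.7    0.714  0.002]
 [ 0.003  0.006 -1.   ]] [-8.51  9.    5.76] [2.672 2.58  0.076]
bar 10159 [ 0.5537 -0.0524  0.144 ] 0.1453 ((553.7236938476562, -52.66156005859375), (64.74077606201172, 12.021761894226074), 1.3327523469924927)
lever 4033 [ 0.5892 -0.0037  0.093 ] 0.0953 ((597.0255737304688, -6.690547943115234), (65.65247344970703, 45.33656311035156), 65.92493438720703)
22.1 off [ 84.4   -3.22 -44.58] yaw -135.557 deg Ftool [ 0.22 12.18 -5.35] M [2.668 2.569 0.091] effort6 -0.096 w 0.348 5.992469787597656 J6 -61.33
```

View pics/w5.png

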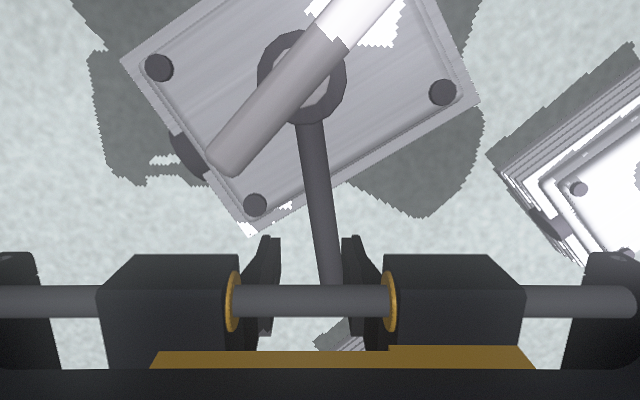

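The finger at right (352,250) presses the lever (325,230) against its stop, with force climbing to 12 N and the bar undisturbed. One last firm nudge, then back off and lift clear.

Emit:
drive_tool --moves '[{"delta_pos": [0,-1.5,0],"turn": 0,"claw": 0.35},{"delta_pos": [0,0,0],"turn": 0,"claw": 0.35}]'

```text
time_s: 22.35
tcp_pos: [0.6084, 0.0085, 0.078]
ee_rot: [[-0.714, -0.7, -0.008], [-0.7, 0.714, 0.003], [0.004, 0.008, -1.0]]
wrist_force: [-11.0, 13.7, 6.5]
gripper_width: 0.351
gripper_force: 8.1
```

```bash
python3 st.py
```

```text
22.35 off [ 84.35  -2.94 -44.67] yaw -135.560 deg Ftool [-1.72 17.56 -6.41] M [3.801 3.297 0.089] effort6 -0.104 w 0.351 8.075557351112366 J6 -61.2
```

Emit:
drive_tool --moves '[{"delta_pos": [0,6,0],"turn": 0,"claw": 0.35},{"delta_pos": [0,5,0],"turn": 0,"claw": 0.35},{"delta_pos": [0,0,0],"turn": 0,"claw": 0.35},{"delta_pos": [0,0,0],"turn": 0,"claw": 0.35}]'

```text
time_s: 22.85
tcp_pos: [0.605, 0.0135, 0.0786]
ee_rot: [[-0.713, -0.701, 0.001], [-0.701, 0.713, -0.0], [-0.0, -0.0, -1.0]]
wrist_force: [0.3, 0.3, -0.5]
gripper_width: 0.346
gripper_force: 0.0
```

```bash
python3 st.py
```

```text
22.85 off [ 85.22  -9.19 -44.44] yaw -135.514 deg Ftool [-0.42 -0.03  0.47] M [ 0.028 -0.012  0.029] effort6 -0.001 w 0.346 0.0 J6 -62.12
```

Emit:
drive_tool --moves '[{"delta_pos": [0,0,-20],"turn": 0,"claw": 0.35},{"delta_pos": [0,0,-40],"turn": 0,"claw": 0.35},{"delta_pos": [0,0,-50],"turn": 0,"claw": 0.35},{"delta_pos": [0,0,-40],"turn": 0,"claw": 0.35},{"delta_pos": [-40,0,-30],"turn": 0,"claw": 0.35},{"delta_pos": [0,0,0],"turn": 0,"claw": 0.35},{"delta_pos": [0,0,0],"turn": 0,"claw": 0.35}]'

```text
time_s: 23.72
tcp_pos: [0.6324, 0.0415, 0.2573]
ee_rot: [[-0.713, -0.701, -0.002], [-0.701, 0.713, -0.0], [0.002, 0.002, -1.0]]
wrist_force: [-0.1, -0.9, -1.0]
gripper_width: 0.351
gripper_force: 0.0
```

```bash
python3 look.py w6; python3 - <<'E'
from h import *
c=cap("top");W=cloud(c);save("t6.png",c["color"])
for n,W in (("top",W),("wrist",np.load("w6.npz")["W"])):
    x,y=W[...,0]-.551,W[...,1]+.0527; r=np.hypot(x,y); a=np.degrees(np.arctan2(y,x)); z=W[...,2]
    k=(z>.086)&(z<.098)&(r>.05)&(r<.1)&(a>20)&(a<120)
    print(n,k.sum(),np.median(a[k]),np.std(a[k]))
E
```

```text
23.725 [ 18.3  21.8   5.1  -0.  -73.4 -63.9] [0.6324 0.0415 0.2573] 
 [[-0.713 -0.701 -0.002]
 [-0.701  0.713 -0.   ]
 [ 0.002  0.002 -1.   ]] [-0.07 -0.91 -1.01] [ 0.019  0.053 -0.004]
bar 1483 [ 0.5563 -0.0518  0.1437] 0.1455 ((554.3829956054688, -52.491886138916016), (62.56412887573242, 12.096840858459473), 0.7686187028884888)
lever 1057 [ 0.5898 -0.001   0.093 ] 0.095 ((591.018310546875, 0.5933456420898438), (73.1100845336914, 11.965032577514648), 53.03036117553711)
top 87 54.44946604014675 2.7925996241610687
wrist 720 53.14478273284553 2.8163328491540827
```

The lever swung 0.74 rad to a firm stop at 17 N, the bar is where I set it, and the arm is clear.

```bash
python3 -c "
from station import ticket
print(ticket.finish_job())"
```

```text
the job is handed in; nothing more can be done
None
```

The job is handed in, though its verdict was not shown: I turned the screw in until it bottomed at about 0.27 N m, backed it off about a quarter turn (gap about 0.25 mm), swung the lock lever home to its firm stop with the T-bar still within about 1.5° of where I set it, and finished at about 24 s with the arm clear.

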